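# Check the inner lid of the tumbling barrel

### The arm

A 6-joint arm with a two-finger parallel gripper is mounted at the origin on the work surface. World frame = base frame: x ahead of the robot, y to its left, z up, the work surface at z = 0. Lengths are in m, angles in rad, forces in N, time in s.
With the tool pointing down it reaches from about 0.35 to 0.8 m from the base axis. Payload 7.3 kg.
Tool frame: the origin (TCP) lies between the finger pads; the fingertips stand 25 mm ahead of it and the grasp point (between the pads) lies 6 mm ahead of it (r.tip_extent is the distance from the TCP to the fingertips, in m); z points along the fingers, y is the line along which they close (so a half turn about z gives the same grasp; the last joint's range is limited). The gripper opens to 85 mm and grips with 20 to 120 N. Pads are 22 mm wide; open, the fingers measure 114 mm over their backs; the gripper's body (76 mm by 85 mm) begins 54 mm behind the grasp point. The pads swing forward as they close: fully open they stand 13 mm farther back than shut.
Start: joints at [1.163, 0.342, 1.524, -0, 1.275, -0.146], TCP at [0.136, 0.507, 0.256] pointing down, gripper open.
Joint ranges: [-2.53, 2.53], [-0.77, 2.02], [0.04, 2.7], [-1, 4.14], [0.28, 2.66], [-3.11, 3.11]. Speed limits (rad/s): [2.57, 2.57, 3.14, 3.14, 3.14, 3.14].

### API

Orientations are given as a unit quaternion [x, y, z, w].
In Python, from workcell import r, command_gripper, optics gives the robot as it stands. The module is installed in compiled form; this text tells all that it offers. Calls block until the motion is done:
- r.reach(position, orientation): joint-space move of the TCP to a pose.
- r.move_straight(position, orientation=None, speed=0.15, max_force=None): straight line of the TCP; orientation=None keeps the orientation; speed is the mean speed in m/s. With max_force (N) it stops when the force on the tool has changed by that much, and returns True; else False.
- r.movej(angles): joint-space move.
- command_gripper(opening, force=None): finger opening in m; force is the grip in N (None keeps the last); returns when the fingers have stopped.
- r.hold(seconds).
- r.solve_ik(position, orientation): joint angles nearest the present ones, or None.
- r.read_state(): the state.
- optics.get_image(name): name is "side" or "top" or "wrist"; returns (picture, depth): 480x640x3 uint8, red, green, blue; 480x640 float32, m along the optical axis (not along the pixel's ray), 0 where there is no reading.
- optics.camera_model(name): a dict with "K" (3x3 intrinsics, pixels), "k1" (the pictures are not rectified: a ray, as slopes to the right and down, at radius r is drawn at 1 + k1 r^2 times it, then the intrinsics apply), "R" (3x3) and "t" (3): a world point X has camera coordinates R X + t; the wrist camera has in their place "tool_from_camera" (4x4, takes a point from camera to tool coordinates, whose origin is the TCP and whose axes are the flange's). Camera axes: x right, y down, z forward; pixel columns grow to the right and rows downward; lengths in m; the calibration is good to about 2 mm. A picture is of the moment at which its call begins: read the wrist's pose just before it. camera_model takes no time and is no camera call.
A pose or a line that the arm cannot do raises r.PlanningError and nothing moves.
- r.finish_job(): hands the job in; it is judged then, once.
The state is a dict: "time_s": time; "joint_positions": joint angles; "dq": joint speeds; "tau": joint torques, N m; "eef_pos": TCP position; "eef_rot": TCP orientation; "contact_force": force on the tool from outside, world axes, zero at the start; "torque": the same for the moment, N m; "grip_width": finger opening in m; "grip_force": force on a finger pad.
Only numpy, scipy, OpenCV 4.12 (cv2) and the standard library are available. Lean on these libraries where they do the work, as an engineer would, in place of code of your own. Each camera call takes 0.05 s, during which the arm holds its last target. There are 200 camera calls.

### The job

Pull the lower tray of the bench rack out by its handle right to the stop, so that the black tumbling barrel stands clear of the upper tray; then carry the two nested lids over together by the red knob of the inner lid, lower them onto the barrel until the inner lid is fully home, and only then let go of the knob. To see how the inner lid has seated, take the silver outer lid by its black grip ring and lift it straight up on its own, leaving the inner lid in place and undisturbed. Finish while still holding the outer lid level above the barrel, its lower edge 2 cm or more higher than the top of the red knob; the two lids must not part anywhere but on the barrel, and the other things on the bench stay where they are.

Things in the scene. Friction and masses are not known exactly. Their poses are not given: they have to be found in the camera images.
- rack: bench-top steel angle rack, fixed, 360 mm wide, 300 mm deep, 250 mm high, with two wooden trays; its upper tray (underside 165 mm above the bench, putter heads in it up to 240 mm) is fixed and covers the back of the lower one. Origin: middle of its front at bench height. Its own -x points out of the front (the way the lower tray slides out), +x to its back, z up.
- tray (a joint): how far the lower tray (370 deep, 300 wide, 45 mm high, underside 28 mm above the bench) is pulled out along its level runners, in m. 0 = in, its front board 75 mm ahead of the rack's front; 0.195 = at its stop, fully out. Starts 0.005 to 0.045 out, resists with about 4 N and stays where it is left. The barrel is held fast in it.
- tray_handle (a point): middle of the lower tray's steel bar handle: a level round bar 11 mm thick and 110 mm long, across the tray's front, its axis 35 mm in front of the front board and 58 mm above the bench. Can be pinched from above, fingers closing along the rack's x. Moves with the tray.
- barrel_mouth (a point): centre of the mouth of the upright black rubber barrel, level with its rim, 135 mm above the bench; barrel 124 mm outside diameter, 95 mm high, mouth 100 mm diameter. Moves with the tray: 160 mm behind the tray's front board, 195 mm behind the handle; with the tray at its stop, 110 mm in front of the rack's front.
- inner_lid: inner lid, loose, 0.28 kg. Origin: centre of its underside, z up. White plug 95 mm diameter, 0 to 12 mm high, 4 mm chamfer at its foot; white flange 128 mm diameter, 12 to 18 mm; red stem 22 mm diameter to 47 mm; red round knob 28 mm diameter, 47 to 74 mm, standing up through the outer lid. Home on the barrel the flange rests on the rim, the origin 12 mm below barrel_mouth.
- knob_top (a point): centre of the top of the inner lid's red knob, 74 mm above the inner lid's origin. The knob shows 30 mm above the nested outer lid's grip ring: gripped there and lifted, it carries both lids, the outer one resting on the inner one's flange.
- outer_lid: outer lid, loose, 0.24 kg, silver, 139 mm diameter. Origin: centre of the skirt's lower edge, z up. Skirt 0 to 12 mm (inside diameter 133 mm), flat top 12 to 16 mm, black grip ring 16 to 38 mm (58 mm outside, 40 mm inside diameter, open through). It just rests on the inner lid's flange: nested, its origin is 6 mm above the inner lid's; lifted by its ring it leaves the inner lid behind.
- grip_ring (a point): centre of the top of the outer lid's black grip ring, 38 mm above the outer lid's origin
- clamp_bar: bystander: steel clamp bar of the barrel, 150 x 26 mm, with a T screw, 56 mm high, lying near the lids on the side away from the tray; origin centre of underside
- blade_head: bystander: steel blade putter head, 112 mm long, hosel 60 mm high; origin centre of underside
- mallet_head: bystander: black mallet putter head, 100 mm wide, hosel 56 mm high; origin centre of underside
- polish_bottle: bystander: white bottle with a red cap, 56 mm diameter, 112 mm high; origin centre of underside
- ferrule_jar: bystander: amber jar with a steel cap, 68 mm diameter, 85 mm high; origin centre of underside
There are look-alikes about, which are no part of the job. There is more than one size of the inner_lid; the one meant has the size given above.

How it is judged:
By the outcome, as a careful person would: the job done as asked, in the order asked, and still so for the second after the job is handed in, while the arm keeps its last pose, push and grip.
It also fails if it takes over 64 s, if anything falls off the work surface, if the arm or the gripper's body presses on something with over 40 N, if the wrist force passes 120 N, or if a joint passes its speed limit or range.

## Working session

There is one attempt and no reset: what is moved stays moved. The work goes in short steps, each a Python script; the robot and the scene stay as the last script left them, time stands still between calls to the robot, and variables do not carry over. Pictures are saved under pics/ and viewed, at most 10 in all, crops included, and the job is handed in when it is done.

```bash
mkdir -p pics; cat > h.py <<'E'
import numpy as np, cv2
from workcell import r, command_gripper, optics
from scipy.spatial.transform import Rotation as Ro
def shot(n):
    s=r.read_state(); im,d=optics.get_image(n); m=optics.camera_model(n)
    if n=="wrist":
        T=np.eye(4); T[:3,:3]=Ro.from_quat(s["eef_rot"]).as_matrix(); T[:3,3]=s["eef_pos"]
        W=T@np.array(m["tool_from_camera"])
    else:
        R=np.array(m["R"]);W=np.eye(4);W[:3,:3]=R.T;W[:3,3]=-R.T@np.array(m["t"])
    return im,d,(np.array(m["K"]),float(m["k1"]),W)
def slopes(uv,C):
    K,k1,W=C; uv=np.atleast_2d(np.array(uv,float))
    p=np.c_[(uv[:,0]-K[0,2])/K[0,0],(uv[:,1]-K[1,2])/K[1,1]]; q=p.copy()
    for _ in range(20): q=p/(1+k1*(q**2).sum(1,keepdims=True))
    return q
def cloud(d,C,uv):
    q=slopes(uv,C); uv=np.atleast_2d(uv).astype(int); z=d[uv[:,1],uv[:,0]][:,None]
    return (np.c_[q*z,z]@C[2][:3,:3].T)+C[2][:3,3]
def ray(uv,C):
    q=slopes(uv,C); v=np.c_[q,np.ones(len(q))]@C[2][:3,:3].T
    return C[2][:3,3],v/np.linalg.norm(v,axis=1,keepdims=True)
def full(d,C):
    v,u=np.mgrid[0:480,0:640]; P=cloud(d,C,np.c_[u.ravel(),v.ravel()]).reshape(480,640,3); P[d<=0]=np.nan; return P
def at_z(uv,C,z):
    o,v=ray(uv,C); return o+v*((z-o[2])/v[:,2])[:,None]
def down(yaw): # tool z down, tool y along (cos yaw,sin yaw)
    y=np.array([np.cos(yaw),np.sin(yaw),0]);z=np.array([0,0,-1.]);x=np.cross(y,z)
    return Ro.from_matrix(np.c_[x,y,z]).as_quat()
def save(n,im): cv2.imwrite("pics/"+n+".png",im[:,:,::-1])
E
python3 - <<'E'
from h import *
for n in("side","top"):
    im,d,C=shot(n); save(n+"0",im); np.savez(n+"0.npz",im=im,d=d,K=C[0],k=C[1],W=C[2]); print(n,C[2].round(3).tolist(),C[0][0,0],C[1],(d>0).mean())
s=r.read_state();print(s["time_s"],s["eef_rot"],r.tip_extent,optics.camera_model("wrist"))
E
```

```text
side [[0.996, -0.07, 0.06, 0.388], [-0.091, -0.603, 0.793, -0.98], [-0.019, -0.795, -0.607, 0.803], [0.0, 0.0, 0.0, 1.0]] 437.3493464115961 -0.04158329216689059 0.9960774739583333
top [[0.003, -0.986, 0.167, 0.265], [-1.0, -0.006, -0.013, -0.058], [0.014, -0.167, -0.986, 1.282], [0.0, 0.0, 0.0, 1.0]] 448.8319014069846 -0.06004686287790868 0.996123046875
0.1 [ 1.30510241e-01  9.91446706e-01 -6.88358841e-04 -1.80708730e-04] 0.025 {'K': array([[393.63713161,   0.        , 324.23852777],
       [  0.        , 393.63713161, 237.00151714],
       [  0.        ,   0.        ,   1.        ]]), 'k1': -0.00254164686568707, 'tool_from_camera': array([[-7.38245634e-04, -9.66217631e-01, -2.57726492e-01,
         6.43237865e-02],
       [ 9.99999709e-01, -7.62434164e-04, -6.08430854e-06,
         5.15526497e-04],
       [-1.90620717e-04, -2.57726422e-01,  9.66217913e-01,
        -1.17249899e-01],
       [ 0.00000000e+00,  0.00000000e+00,  0.00000000e+00,
         1.00000000e+00]])}
```

View pics/top0.png

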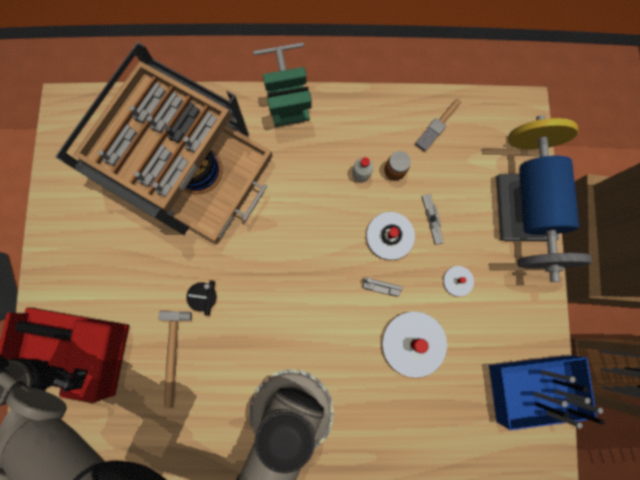

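View pics/side0.png

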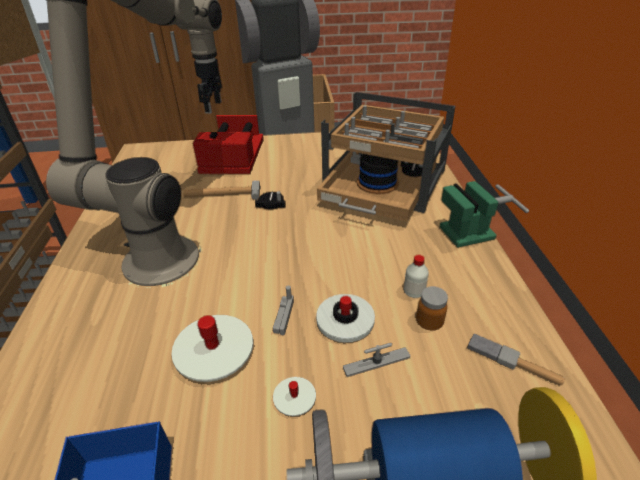

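Top view candidates for the lids with a red knob: nested pair with black ring at (391,236), a big white lid at (415,344), and a small one at (459,281). In the side view they are at (346,312), (212,345) and (294,395). Only the pair at (391,236) has the black ring and a silver lid of about 139 mm. The tray handle is at top (250,203) and side (345,206). I'll check this in a crop and with numbers.

```bash
python3 - <<'E'
from h import *
D={}
for n in("side","top"):
    z=np.load(n+"0.npz"); D[n]=(z["im"],z["d"],(z["K"],float(z["k"]),z["W"]))
boxes={"nest":((355,200,425,270),(310,285,385,345)),"big":((378,305,452,380),(165,308,260,385)),"small":((440,262,478,300),(268,370,322,420))}
for k,bb in boxes.items():
  for n,b in zip(("top","side"),bb):
    im,d,C=D[n]; P=full(d,C); x0,y0,x1,y1=b; p=P[y0:y1,x0:x1].reshape(-1,3); c=im[y0:y1,x0:x1].reshape(-1,3).astype(int)
    red=(c[:,0]>120)&(c[:,1]<60); w=(c.min(1)>110)&(c.max(1)-c.min(1)<60)&(p[:,2]>.008)
    q=p[red]; zt=np.nanpercentile(q[:,2],95); t=q[q[:,2]>zt-.006]
    pw=p[w]; (cx,cy),rad=cv2.minEnclosingCircle(pw[:,:2].astype(np.float32))
    print(k,n,"knob z",zt.round(4),"top c",np.nanmean(t,0).round(4),"lid",round(cx,4),round(cy,4),"dia",round(2*rad,4),"ext",np.ptp(np.nanpercentile(pw,[2,98],axis=0),axis=0).round(3),"z",np.nanmedian(pw[:,2]).round(4))
for n,b in (("top",(225,170,275,225)),("side",(318,185,380,222))):
    im,d,C=D[n]; P=full(d,C); x0,y0,x1,y1=b; p=P[y0:y1,x0:x1].reshape(-1,3);c=im[y0:y1,x0:x1].reshape(-1,3).astype(int)
    m=(c.min(1)>90)&(c.max(1)-c.min(1)<45)&(p[:,2]>.04)&(p[:,2]<.08); q=p[m]
    print(n,"handle",len(q),q.mean(0).round(4),np.median(q[:,2]),"ax",np.linalg.svd((q-q.mean(0))[:,:2],full_matrices=False)[2][0],np.ptp(q,0))
a=D["top"][0][195:290,355:480]; b=D["side"][0][285:380,300:425]; h1=D["top"][0][150:245,180:305];h2=D["side"][0][150:245,290:415]
f=lambda x:cv2.resize(x,(400,300),interpolation=cv2.INTER_CUBIC)
save("crop0",np.vstack([np.hstack([f(a),f(b)]),np.hstack([f(h1),f(h2)])]))
E
```

```text
nest top knob z 0.0775 top c [ 0.4932 -0.2796  0.0746] lid 0.5216 -0.3097 dia 0.219 ext [0.127 0.127 0.012] z 0.022
nest side knob z 0.0763 top c [ 0.492  -0.2863  0.0737] lid 0.5078 -0.3122 dia 0.2079 ext [0.126 0.13  0.011] z 0.0221
big top knob z 0.1061 top c [ 0.1888 -0.3377  0.1036] lid 0.1886 -0.3405 dia 0.1795 ext [0.16  0.161 0.011] z 0.0247
big side knob z 0.105 top c [ 0.1884 -0.3451  0.1028] lid 0.1875 -0.3417 dia 0.1817 ext [0.161 0.159 0.006] z 0.0245
small top knob z 0.0538 top c [ 0.3633 -0.4706  0.0518] lid 0.3634 -0.4747 dia 0.0879 ext [0.08  0.078 0.01 ] z 0.0121
small side knob z 0.0515 top c [ 0.3633 -0.4785  0.0493] lid 0.3634 -0.4765 dia 0.0892 ext [0.079 0.079 0.006] z 0.0119
top handle 203 [0.5818 0.1107 0.0621] 0.06199700695892507 ax [-0.86892209  0.49494889] [0.10803384 0.08416181 0.0156929 ]
side handle 235 [0.5455 0.1468 0.0554] 0.05794551280502802 ax [ 0.74205892 -0.67033466] [0.15746287 0.13089114 0.02382743]
```

View pics/crop0.png

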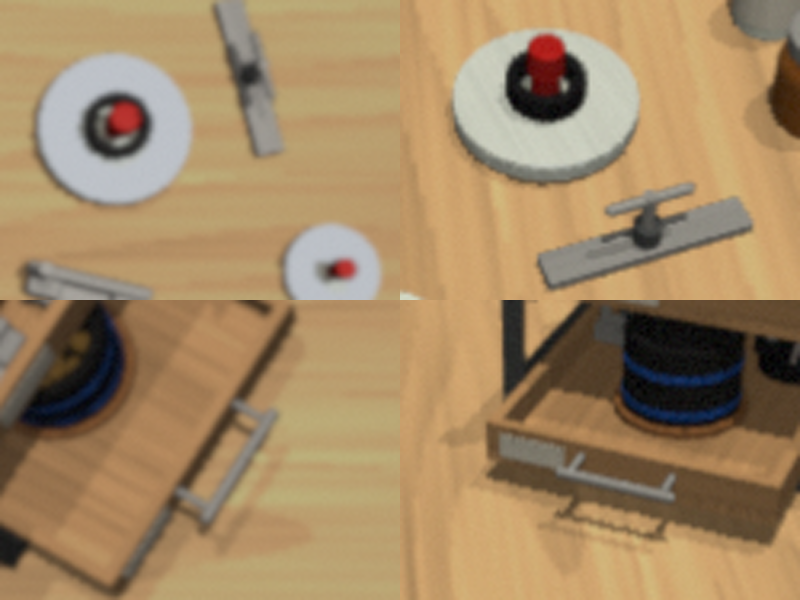

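Crop: the nested pair at top-image (391,236) shows a silver lid about 0.13–0.14 m across, with a black ring and the red knob through it, so it is the right one. The others measure 0.16 m and 0.08 m. The handle bar is clear at (250,203), with its axis at about 150°. Next I'll look at the handle with the wrist camera.

```bash
python3 - <<'E'
from h import *
s=r.read_state(); p=s["eef_pos"]
r.reach([p[0],p[1]-.02,.38],s["eef_rot"])
ax=np.array([.869,-.495]); pull=np.array([-.495,-.869]); yaw=np.arctan2(-pull[1],-pull[0])
h=np.array([.578,.113])
best=[]
for y in (yaw,yaw-np.pi):
    q=r.solve_ik([h[0],h[1],.25],down(y)); print(y,None if q is None else np.round(q,2)); 
    if q is not None: best.append((abs(q[5]),y))
y=min(best)[1]
r.reach([.42,.0,.34],down(y))
for i,off in enumerate(((-.03,.0),(.03,-.03))):
    r.reach([h[0]+off[0],h[1]+off[1],.25],down(y)); r.hold(.2)
    im,d,C=shot("wrist"); save(f"wh{i}",im); np.savez(f"wh{i}.npz",im=im,d=d,K=C[0],k=C[1],W=C[2])
    P=full(d,C).reshape(-1,3); c=im.reshape(-1,3).astype(int)
    m=(c.max(1)-c.min(1)<40)&(P[:,2]>.052)&(P[:,2]<.072)&(np.linalg.norm(P[:,:2]-h,axis=1)<.08)&(c.min(1)>70)
    q=P[m]; print(len(q),q.mean(0).round(4),np.percentile(q[:,2],[5,50,95]).round(4)); 
    e=np.linalg.svd((q-q.mean(0))[:,:2],full_matrices=False)[2][0]; print(e, np.ptp((q-q.mean(0))[:,:2]@e))
print(r.read_state()["time_s"],y)
E
```

```text
1.05301446818221 [ 0.06  0.46  1.35 -0.    1.33 -0.99]
-2.088578185407583 [ 0.06  0.46  1.35 -0.    1.33  2.15]
2425 [0.5767 0.1146 0.0617] [0.0592 0.0618 0.0636]
[ 0.85163825 -0.52413004] 0.1377998251608585
2832 [0.5766 0.1153 0.0618] [0.0593 0.0619 0.0638]
[ 0.84065694 -0.54156801] 0.13880310169115911
4.3667 1.05301446818221
```

View pics/wh1.png

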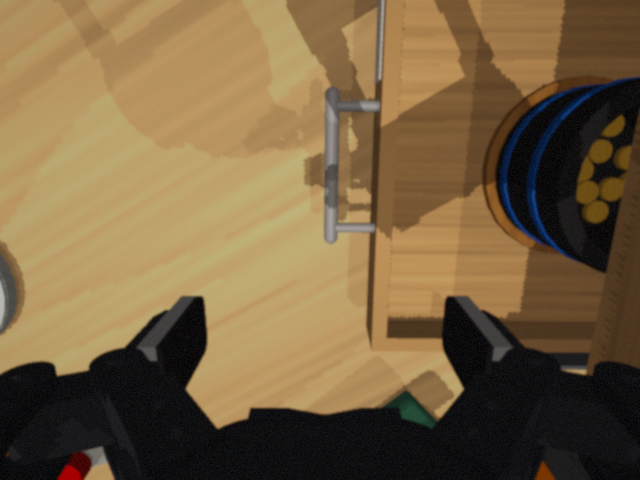

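Wrist view: the bar handle runs from (333,93) to (331,237), with its stand-offs at rows 105 and 228. The front board edge is at column 375 and the barrel at (600,170) is partly under the upper tray. I'll fit the bar alone, without the stand-offs, in both views.

```bash
python3 - <<'E'
from h import *
V=[]
for i in (0,1):
    z=np.load(f"wh{i}.npz"); C=(z["K"],float(z["k"]),z["W"]); im=z["im"]; P=full(z["d"],C); hsv=im.astype(int)
    q=P.reshape(-1,3); c=hsv.reshape(-1,3); uv=np.stack(np.mgrid[0:480,0:640][::-1],-1).reshape(-1,2)
    pull=np.array([-.495,-.869]); ax=np.array([.869,-.495])
    l=(q[:,:2]-[.5767,.115])@np.c_[pull,ax]
    m=(c.max(1)-c.min(1)<40)&(q[:,2]>.052)&(q[:,2]<.072)&(c.min(1)>60)&(np.linalg.norm(l,axis=1)<.08)
    top=np.percentile(l[m,0],97)
    m&=(l[:,0]>top-.012)
    g=q[m]; gc=g.mean(0); e=np.linalg.svd((g-gc)[:,:2],full_matrices=False)[2][0]; e*=np.sign(e[0])
    s=(g[:,:2]-gc[:2])@e; mid=gc[:2]+e*(s.min()+s.max())/2
    print(m.sum(),mid.round(4),e.round(4),"len",np.ptp(s).round(4),"ztop",np.percentile(g[:,2],95).round(4),"pull-extent",np.percentile(l[m,0],[0,5,50,95,100]).round(4))
    u=uv[m]; V.append((u.mean(0),C))
o1,v1=ray(V[0][0],V[0][1]);o2,v2=ray(V[1][0],V[1][1])
A=np.c_[v1[0],-v2[0]]; t=np.linalg.lstsq(A,o2-o1,rcond=None)[0]; print("triang",(o1+v1[0]*t[0]).round(4),(o2+v2[0]*t[1]).round(4))
# front board top edge & side walls from wh1: wood z ~.073
E
```

```text
1787 [0.578  0.1071] [ 0.8664 -0.4994] len 0.119 ztop 0.0638 pull-extent [-0.0008  0.0013  0.0063  0.0112  0.0113]
2112 [0.5782 0.1071] [ 0.8646 -0.5025] len 0.1191 ztop 0.0639 pull-extent [-0.001   0.0013  0.0062  0.011   0.0118]
triang [0.5747 0.1091 0.0594] [0.5748 0.1092 0.0594]
```

```bash
python3 - <<'E'
from h import *
pull=np.array([-.501,-.8655]); pull/=np.linalg.norm(pull); q=down(np.arctan2(-pull[1],-pull[0])); h=np.array([.578,.1071])
command_gripper(.032,60)
r.reach([h[0],h[1],.13],q)
hit=r.move_straight([h[0],h[1],.064],speed=.1,max_force=12); print("down hit",hit,r.read_state()["eef_pos"])
if not hit:
    command_gripper(.0,60); s=r.read_state(); print("grip",s["grip_width"],s["grip_force"],s["contact_force"].round(1) if hasattr(s["contact_force"],"round") else s["contact_force"])
    p0=np.array(s["eef_pos"])
    e=p0[:2]+pull*.21
    hit=r.move_straight([e[0],e[1],p0[2]],speed=.08,max_force=22)
    s=r.read_state(); print("stop",hit,s["eef_pos"],(np.array(s["eef_pos"])-p0)[:2]@pull,s["contact_force"],s["grip_width"],s["time_s"])
E
```

```text
down hit False [0.57868265 0.10705257 0.06479935]
grip 0.00880725446617441 58.51383984088898 [-1.2 -0.9  6.1]
stop True [ 0.49497393 -0.03734895  0.06500672] 0.16673596076488337 [2.97717739 4.82382221 2.27723512] 0.008952000668467084 8.5
```

```bash
python3 - <<'E'
from h import *
pull=np.array([-.501,-.8655]); pull/=np.linalg.norm(pull)
p0=np.array(r.read_state()["eef_pos"]); e=p0[:2]+pull*.03
hit=r.move_straight([e[0],e[1],p0[2]],speed=.03,max_force=30)
s=r.read_state(); p=np.array(s["eef_pos"]); print(hit,(p-p0)[:2]@pull,s["contact_force"],p,s["grip_width"])
command_gripper(.032); r.move_straight([p[0],p[1],.16],speed=.15)
# overlook: go back toward robot & view barrel + lids
r.reach([.52,-.02,.30],r.read_state()["eef_rot"]); r.hold(.2)
im,d,C=shot("wrist"); save("wb",im); np.savez("wb.npz",im=im,d=d,K=C[0],k=C[1],W=C[2])
im,d,C=shot("top"); save("top1",im); np.savez("top1.npz",im=im,d=d,K=C[0],k=C[1],W=C[2]); print(r.read_state()["time_s"])
E
```

```text
True 2.6947954346695218e-05 [0.17974593 3.03469738 2.55123048] [ 0.49496486 -0.03737483  0.06502358] 0.008696548627529136
10.9333
```

View pics/wb.png

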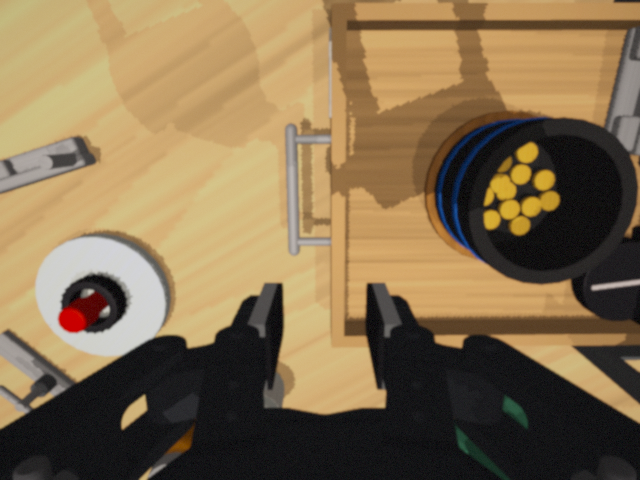

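The wrist view shows the tray at its stop and the barrel mouth clear at about (553,200). The nested pair is at (103,295), with its knob at (73,319). Next I'll take precise measurements of the mouth and lids, two wrist views each.

```bash
cat >> h.py <<'E'
from scipy.optimize import least_squares
def circ(p,R0=None):
    c0=np.median(p,0)
    if R0 is None: f=lambda x:np.hypot(p[:,0]-x[0],p[:,1]-x[1])-x[2]; x0=[*c0,.06]
    else: f=lambda x:np.hypot(p[:,0]-x[0],p[:,1]-x[1])-R0; x0=c0
    return least_squares(f,x0,loss="soft_l1",f_scale=.002).x
def hullcirc(p): # fit outer edge
    h=cv2.convexHull(p.astype(np.float32)).reshape(-1,2); return circ(h)
def barrel(g):
    im,d,C=shot("wrist"); P=full(d,C).reshape(-1,3); c=im.reshape(-1,3).astype(int)
    m=(P[:,2]>.128)&(P[:,2]<.143)&(np.hypot(*(P[:,:2]-g).T)<.085)&(c.max(1)<110)
    q=P[m]; mi=np.hypot(*(q[:,:2]-np.median(q[:,:2],0)).T)
    print("rim",m.sum(),"z",np.median(q[:,2]).round(4),"fit56",circ(q[:,:2],.056).round(4),"hull",hullcirc(q[:,:2]).round(4)); return im
def lids(g,z0=0):
    im,d,C=shot("wrist"); P=full(d,C).reshape(-1,3); c=im.reshape(-1,3).astype(int)
    near=np.hypot(*(P[:,:2]-g).T)<.095
    m=near&(c[:,0]>110)&(c[:,1]<60); q=P[m]; zt=np.percentile(q[:,2],90); t=q[q[:,2]>zt-.003]
    print("knob z",zt.round(4),"hull",hullcirc(t[:,:2]).round(4))
    uv=np.stack(np.mgrid[0:480,0:640][::-1],-1).reshape(-1,2)[m][q[:,2]>zt-.003].mean(0)
    m=near&(c.max(1)-c.min(1)<50)&(c.min(1)>90)&(abs(P[:,2]-z0-.022)<.006); q=P[m]
    print("flat",m.sum(),"z",np.median(q[:,2]).round(4),"hull",hullcirc(q[:,:2]).round(4))
    m=near&(c.max(1)<80)&(abs(P[:,2]-z0-.044)<.006); q=P[m]
    if m.sum()>30: print("ring",m.sum(),"z",np.median(q[:,2]).round(4),"hull",hullcirc(q[:,:2]).round(4))
    return im,uv,C
def tri(a,b):
    o1,v1=ray(*a);o2,v2=ray(*b); t=np.linalg.lstsq(np.c_[v1[0],-v2[0]],o2-o1,rcond=None)[0]
    return (o1+v1[0]*t[0]+o2+v2[0]*t[1])/2
E
python3 - <<'E'
from h import *
b=np.array([.592,.131]); g=np.array([.494,-.283])
q=r.read_state()["eef_rot"]
for off in ((-.03,-.05),(-.01,0)):
    r.reach([b[0]+off[0],b[1]+off[1],.34],q); r.hold(.2); barrel(b)
best=min((abs(s[5]),y) for y in (1.046,1.046-np.pi,0,np.pi/2,-np.pi/2) for s in [r.solve_ik([*g,.3],down(y))] if s is not None); print(best)
V=[]
for i,off in enumerate(((-.02,.04),(-.03,-.02))):
    r.reach([g[0]+off[0],g[1]+off[1],.27],q); r.hold(.2); im,uv,C=lids(g); V.append((uv,C))
save("wl",im); print("knob tri",tri(*V).round(4),r.read_state()["time_s"],r.read_state()["joint_positions"])
E
```

```text
rim 5897 z 0.1344 fit56 [0.5918 0.132 ] hull [0.5921 0.1322 0.0608]
rim 5644 z 0.1345 fit56 [0.5921 0.1327] hull [0.5921 0.1327 0.0606]
(np.float64(0.6548367450694772), 0)
knob z 0.0744 hull [ 0.5038 -0.2476  0.0439]
flat 12088 z 0.0216 hull [ 0.4925 -0.2799  0.0688]
ring 1351 z 0.0434 hull [ 0.4915 -0.2794  0.0285]
knob z 0.0745 hull [ 0.4881 -0.2702  0.0212]
flat 13040 z 0.0216 hull [ 0.4925 -0.2802  0.0688]
ring 1457 z 0.0435 hull [ 0.4913 -0.28    0.0285]
knob tri [ 0.4963 -0.2799  0.0668] 14.625 [-0.71967405  0.38635403  1.41818563  0.00885075  1.34056039 -1.76480388]
```

View pics/wl.png

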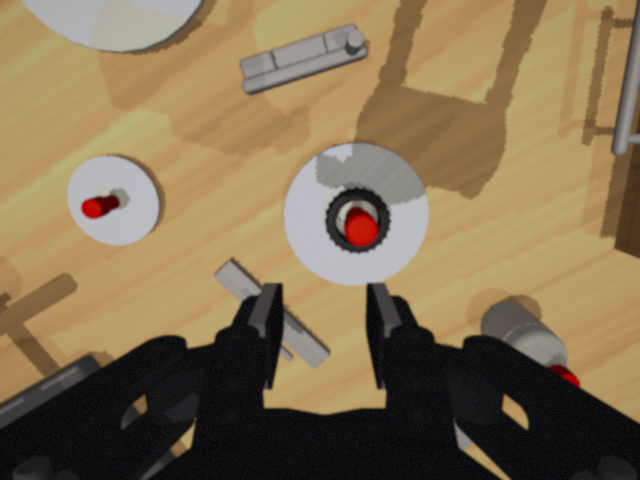

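The view shows the pair centred at (357,213), with the knob clear of the ring at (360,228) and the clamp bar at (272,313) well off. I'll get a robust knob centre, then grasp and lift.

```bash
python3 - <<'E'
from h import *
q=r.read_state()["eef_rot"]; g=np.array([.4914,-.2797])
im,d,C=shot("wrist"); P=full(d,C).reshape(-1,3); c=im.reshape(-1,3).astype(int)
m=(np.hypot(*(P[:,:2]-g).T)<.022)&(c[:,0]>110)&(c[:,1]<60)&(P[:,2]>.071); t=P[m]
k=hullcirc(t[:,:2]); print("knob",m.sum(),k.round(4),np.median(t,0).round(4))
k=k[:2]
if np.hypot(*(k-g))>.005: raise SystemExit("odd")
command_gripper(.055,70)
r.reach([*k,.16],q)
hit=r.move_straight([*k,.075],q,speed=.12,max_force=8); print(hit)
if hit: raise SystemExit(r.read_state()["eef_pos"])
command_gripper(0,70); s=r.read_state(); p=np.array(s["eef_pos"]); print(p,s["grip_width"],s["grip_force"],np.round(s["contact_force"],1))
r.move_straight([*p[:2],.12],speed=.08); r.hold(.2)
s=r.read_state(); print(np.round(s["contact_force"],1),s["grip_width"],s["time_s"]); np.save("grasp.npy",np.r_[p,k])
im,d,C=shot("side"); save("carry",cv2.resize(im[220:400,200:440],(720,540)))
E
```

```text
knob 799 [ 0.4924 -0.2803  0.0133] [ 0.4922 -0.2802  0.0735]
False
[ 0.49268513 -0.28083832  0.07617041] 0.025874973908975404 68.94352456438355 [-1.5 -1.3  6.3]
[-0.  -0.3 -5.8] 0.025435347937283692 17.7083
```

View pics/carry.png

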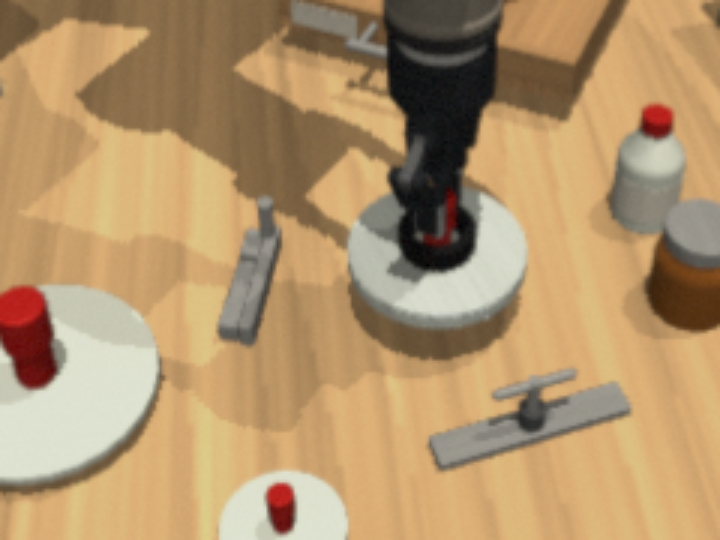

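Both lids hang level from the knob, the outer one resting on the inner one's flange, and nothing was touched. Next I'll carry them to the barrel and lower them.

```bash
python3 - <<'E'
from h import *
z=np.load("grasp.npy"); p=z[:3]; s=r.read_state(); e=np.array(s["eef_pos"])
t=np.array([.592,.1325])+(p[:2]-z[3:])
r.move_straight([*e[:2],.30],speed=.2)
r.move_straight([*t,.30],speed=.22); r.hold(.3)
home=p[2]+.123
r.move_straight([*t,home+.022],speed=.12); r.hold(.2)
hit=r.move_straight([*t,home-.004],speed=.025,max_force=12); s=r.read_state()
print(hit,np.array(s["eef_pos"])-[*t,home],np.round(s["contact_force"],1),s["grip_width"],s["time_s"])
im,d,C=shot("side"); save("placed",cv2.resize(im[80:230,290:490],(800,600)))
E
```

```text
True [-1.30147014e-04  7.38598939e-05  1.17668502e-05] [-0.2  0.3  5.6] 0.025624031324044602 23.025
```

View pics/placed.png

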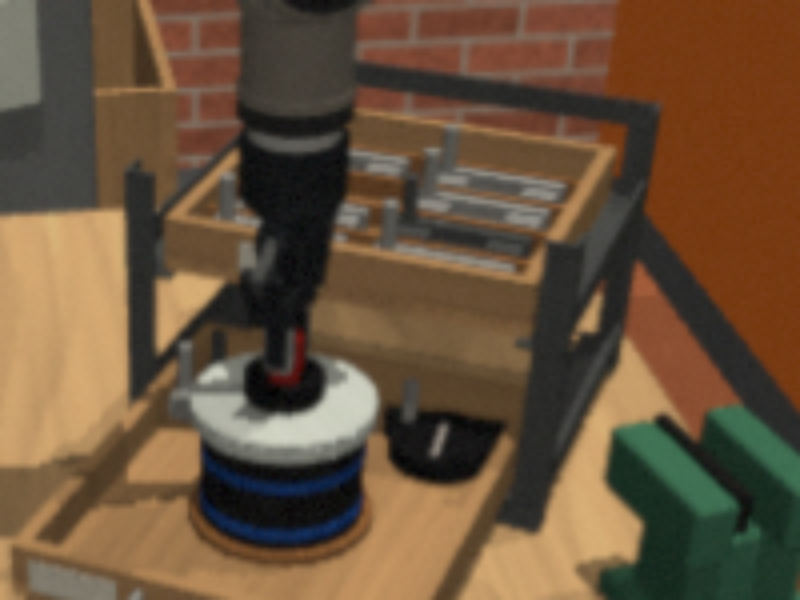

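The lids stopped within 0.1 mm of the computed home height and sit level on the barrel. I'll release, rise and check the seating with the wrist camera.

```bash
python3 - <<'E'
from h import *
q=r.read_state()["eef_rot"]; p=np.array(r.read_state()["eef_pos"])
command_gripper(.05,40); r.move_straight([*p[:2],.27],speed=.15)
for off in ((-.03,-.05),(-.01,0)):
    r.reach([p[0]+off[0],p[1]+off[1],.36],q); r.hold(.2)
    im,d,C=shot("wrist"); P=full(d,C).reshape(-1,3); c=im.reshape(-1,3).astype(int); g=np.array([.592,.1325]); near=np.hypot(*(P[:,:2]-g).T)
    for n,m in (("knob",(near<.025)&(c[:,0]>110)&(c[:,1]<60)&(P[:,2]>.19)),("ring",(near<.036)&(c.max(1)<80)&(abs(P[:,2]-.167)<.006)),("flat",(near<.085)&(c.max(1)-c.min(1)<50)&(c.min(1)>90)&(abs(P[:,2]-.145)<.006))):
        t=P[m]; 
        if len(t)<20: print(n,len(t)); continue
        A=np.c_[t[:,:2]-t[:,:2].mean(0),np.ones(len(t))]; sl=np.linalg.lstsq(A,t[:,2],rcond=None)[0]
        print(n,len(t),np.median(t[:,2]).round(4),hullcirc(t[:,:2]).round(4),"tilt",sl[:2].round(3))
save("seat",im); print(r.read_state()["time_s"],p)
E
```

```text
knob 986 0.1965 [0.5918 0.133  0.0129] tilt [ 0.022 -0.002]
ring 1787 0.1665 [0.5908 0.1331 0.0284] tilt [ 0.008 -0.   ]
flat 16011 0.1446 [0.5922 0.1332 0.0689] tilt [-0.002  0.001]
knob 1041 0.1964 [0.5923 0.1331 0.0135] tilt [ 0.035 -0.018]
ring 1681 0.1665 [0.591  0.1338 0.0283] tilt [ 0.006 -0.003]
flat 15770 0.1446 [0.5921 0.1333 0.0688] tilt [-0.002  0.001]
25.4083 [0.59217431 0.1320529  0.19916119]
```

View pics/seat.png

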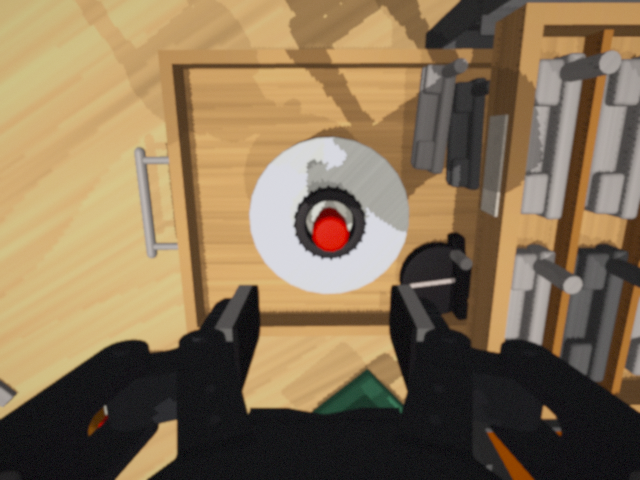

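The view shows the lids seated level at (330,215): flat at 0.1446 m, ring at 0.1665, knob at 0.1965, as expected for home. Now I'll grip the ring and lift.

```bash
python3 - <<'E'
from h import *
q=r.read_state()["eef_rot"]; t=[.5918,.1327]
command_gripper(.085,40); r.reach([*t,.27],q); r.hold(.2)
hit=r.move_straight([*t,.172],q,speed=.08,max_force=8); s=r.read_state(); print(hit,s["eef_pos"])
if hit: raise SystemExit
command_gripper(0,45); s=r.read_state(); p=np.array(s["eef_pos"]); print(p,s["grip_width"],s["grip_force"],np.round(s["contact_force"],1))
r.move_straight([*p[:2],p[2]+.03],speed=.04)
r.move_straight([*p[:2],p[2]+.118],speed=.08); r.hold(.5)
s=r.read_state(); print(s["eef_pos"],np.round(s["contact_force"],1),np.round(s["torque"],2),s["grip_width"],s["time_s"])
im,d,C=shot("side"); save("lift",cv2.resize(im[80:230,290:490],(800,600)))
P=full(d,C).reshape(-1,3); c=im.reshape(-1,3).astype(int); g=np.array([.592,.132]); n=np.hypot(*(P[:,:2]-g).T)<.085
red=n&(c[:,0]>110)&(c[:,1]<60); w=n&(c.max(1)-c.min(1)<50)&(c.min(1)>80)
print("red z",np.percentile(P[red,2],[2,98]).round(4) if red.any() else 0)
for lo,hi in((.12,.16),(.2,.3)):
    m=w&(P[:,2]>lo)&(P[:,2]<hi); print(m.sum(),np.percentile(P[m,2],[2,50,98]).round(4) if m.any() else 0)
E
```

```text
False [0.59213408 0.13271217 0.17263256]
[0.59195534 0.13263616 0.17297143] 0.05618536892245783 47.991428039968014 [-1.2 -1.3  5.5]
[0.59193854 0.13263765 0.29091964] [ 0.4  0.5 -3.1] [-0.02 -0.    0.03] 0.05575209700679622 30.9333
red z [0.1937 0.1963]
688 [0.1362 0.1394 0.1421]
801 [0.2475 0.2611 0.2639]
```

View pics/lift.png

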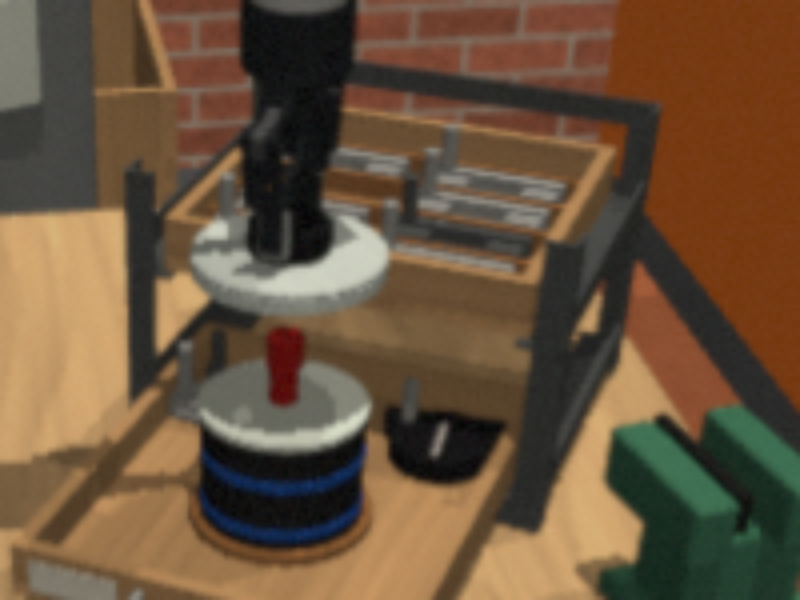

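The outer lid hangs level with its lower edge at about 0.247 m. The inner lid stays home, flange on the rim and knob top at 0.196 m.

```bash
python3 -c "
from workcell import r
print(r.finish_job())"
```

```text
the job is handed in; nothing more can be done
None
```

The job is done and handed in at about 31 s: the tray is at its stop, the inner lid is home on the barrel, and the outer lid is held level about 5 cm above the knob.

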